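# Open the lathe's belt cover to the index and hold it

### The job

Slide the latch of the bench lathe's belt cover away from the cover until it clicks home in its open detent, then lift the cover until the cover's pointer lines up with the index arm. Finish while still holding the cover there for the inspection: do not let go, it would fall shut. Do not shift the index arm or the loose things in the tray.

Things in the scene. Friction and masses are not known exactly. Their poses are not given: they have to be found in the camera images.
- lathe: Fixed bench lathe in a drip tray (x -170 to 170, y -245 to 425 mm, rim 26 high). Origin on the table under the middle of the headstock; x away from the robot at yaw 0 (yaw within 0.3 rad), y along the spindle to the bed, z up. Cover between two dark blocks: right (y -156 to -86, x -55 to 35, top 175 mm) with the latch, left (y 96 to 156, top 160) with a brass oil cup, top 208. Bed side under 160.
- latch (a joint): Steel latch's slide position, m: 0 = over the cover's lug (locked); grows along the lathe's -y, away from the cover, to the stop at 0.026. A spring bump of about 3 N (more if pushed fast) is met from 0.015 to 0.021, then from about 0.022 it snaps to 0.026 and stays. Starts at 0 to 0.006; its tongue blocks the cover until moved past about 0.014.
- latch_knob (a point): Middle of the upright round steel knob on the latch, diameter 14, height 30 mm, standing on the 6 mm latch plate (its foot 15 mm below this point). With the latch at 0 it is at x -10, y -112, z 196.5 mm in the lathe's frame. Low guide strips 18 mm either side of it in x have tops 15.5 mm below this point; the cover (y within 66 mm) is lower too, but for its handle.
- cover (a joint): Opening angle of the pale blue-grey belt cover in rad: 0 shut, grows as its far side rises, stop at 0.9. It turns about the line through cover_hinge parallel to the lathe's y axis, hinge on the robot's side, and falls shut freely from any angle. Mass 0.5 to 0.8 kg; lifting takes about 2 to 5 N at the handle.
- cover_hinge (a point): Point on the cover's hinge axis, at x -70, y 0, z 122 mm in the lathe's frame; turns with the cover.
- cover_handle (a point): Middle of the cover's round steel bar handle, diameter 12, length 84 mm along the lathe's y, on two posts 72 mm apart, 34 mm free below it. With the cover shut it is 115 mm along the lathe's x and 96 mm up from cover_hinge (218 mm above the table); it swings up and towards the robot about the hinge by the joint angle, its free side above turning with it.
- cover_pointer (a point): Spear-shaped head of the cover's pointer, a flat steel strip on the cover's left (+y) side, 157 mm from the hinge axis, at y 68.5 mm in the lathe's frame; level with the hinge when the cover is shut.
- index (a joint): Angle of the index arm in rad, measured just as the cover's: the pointer lines up with the arm when joint cover equals joint index. The arm is a stiff flat steel strip on the hinge axis beside the cover at y 83 mm in the lathe's frame; it stands between 0.35 and 0.65 and must stay as set.
- index_disc (a point): Centre of the round disc (diameter 26 mm) at the end of the index arm, 157 mm from the hinge axis. The angle of this point above the level of the hinge is the marked angle.
- oilcan_mid (a point): Loose copper oil can, diameter 64 mm, 125 mm tall with a thin spout, upright on the tray on the far side of the headstock; point on its axis 30 mm up. Leave alone.
- bushing_mid (a point): Loose flanged brass bushing, diameter 36 mm, 35 mm tall, on the tray on the far side; point at its middle. Leave alone.
- block_mid (a point): Loose steel block 45 x 70 x 28 mm on the tray on the far side; point at its middle. Leave alone.

How it is judged:
On the way:
1. the latch is slid home into its open detent, the cover still shut (value of joint latch above 0.0235 m and value of joint cover below 0.08 rad), for 0.2 s.
At the end, for the whole second after the job is handed in: The latch is still home in its open detent (past 23.5 mm of 26), the cover stands still within 0.08 rad (about 4.5 degrees) of the index arm and the fingers are still carrying it (angle between the x axis of cover_pointer and the x axis of index_disc, either way round below 0.08 rad and value of joint cover above 0.25 rad and velocity of joint cover between -0.05 and 0.05 rad/s and contact force between the fingers and cover above 0.3 N and value of joint latch above 0.0235 m); the arm keeps its last pose, push and grip.
It fails at once if the index arm was shifted by more than 6 mm at its disc (distance of index_disc from where it was at the start of the episode above 0.006 m).
It fails at once if a loose thing in the tray was moved by more than 15 mm (distance of any of oilcan_mid, bushing_mid, block_mid from where it was at the start of the episode above 0.015 m).
It also fails if it takes over 43 s, if anything falls off the work surface, if the arm or the gripper's body presses on something with over 40 N, if the wrist force passes 120 N, or if a joint passes its speed limit or range.

### The arm

A 6-joint arm with a two-finger parallel gripper is mounted at the origin on the work surface. World frame = base frame: x ahead of the robot, y to its left, z up, the work surface at z = 0. Lengths are in m, angles in rad, forces in N, time in s.
With the tool pointing down it reaches from about 0.35 to 0.925 m from the base axis. Payload 6.4 kg.
Tool frame: the origin (TCP) lies between the finger pads; the fingertips stand 19 mm ahead of it and the grasp point (between the pads) is the TCP; z points along the fingers, y is the direction in which the jaws open and shut (so a half turn about z gives the same grasp; the last joint's range is limited). The gripper opens to 94 mm and grips with 3 to 60 N. Pads are 16 mm wide; open, the fingers measure 119 mm over their backs; the gripper's body (75 mm by 177 mm) begins 78 mm behind the grasp point.
Start: joints at [-1.349, 0.245, 1.558, -0, 1.339, -0.174], TCP at [0.251, -0.6, 0.224] pointing down, gripper open.
Joint ranges: [-3.13, 3.13], [-1.02, 2.26], [0.13, 2.54], [-0.95, 4.09], [0.21, 2.88], [-2.74, 2.74]. Speed limits (rad/s): [2.57, 2.57, 3.14, 3.14, 3.14, 3.14].

### API

Orientations are given as a rotation vector (axis times angle).
In Python, from bench import sensors, imaging, order gives the robot as it stands. The module is installed in compiled form; this text tells all that it offers.
- The arm moves only by the tool step_arm, never from a script. Its argument "series" is a list that holds one entry, the list of rows, each a list of 7 numbers: the finger opening in m, from 0 to 0.094, then the shift along the tool's x, y, z in m, then the turn, a rotation vector about the tool's x, y, z in rad. A call has exactly 5 rows; each row shifts and turns the commanded pose from where the row before left it, along the tool's axes as they then stand; what a row does not reach is not made up. A row lasts 1/12 s, in which the tool goes at most 41.7 mm and 7.16 degrees, less where a joint would pass 70% of its speed; a pose out of reach is approached as far as the arm can. A call is refused whole if a number of a shift passes 0.0417 or a number of a turn 0.125, either way. A call with a gripper value outside its range is refused whole. The fingers move at their own pace and stop on an object; the grip force is fixed at half the most. Time passes only in rows, so rows that do not move let the fingers close, or fill a call up. It gives the time, the measured TCP pose, the force and the opening at its end, in the units of the state.
- sensors.observe(): the state, without advancing time (a new reading comes with each control period).
- imaging.snapshot(name): name is "scene" or "top"; returns a dict with "image" (384x512x3 uint8, red, green, blue), "vfov" (degrees; the focal length in pixels is half the picture's height over the tangent of half this angle, whatever the lens; pixels are square), "cx", "cy" (the principal point, pixels), "cam_to_world" (4x4, takes a point from camera to world coordinates). Camera axes: x right, y down, z forward; pixel columns grow to the right and rows downward; lengths in m; the calibration is good to about 2 mm. A picture is of the moment at which its call begins. There is no depth.
- order.close_job(): hands the job in, once; it reports no verdict.
The state is a dict: "time_s": time; "q": joint angles; "joint_velocities": joint speeds; "joint_torque": joint torques, N m; "tcp_pos": TCP position; "tool_rot": TCP orientation; "force": force on the tool from outside, world axes, zero at the start; "torque": the same for the moment, N m; "grip_width": opening from 0.0 (shut) to 1.0 (fully open).
Only numpy, scipy, OpenCV 4.12 (cv2) and the standard library are available. Lean on these libraries where they do the work, as an engineer would, in place of code of your own. Each camera call takes 0.05 s, during which the arm holds its last target.

## Working session

There is one attempt and no reset: what is moved stays moved. The work goes in short steps, Python scripts to look and compute and a tool call to move; the robot and the scene stay as the last step left them, time stands still between calls to the robot, and variables do not carry over. Pictures are saved under pics/ and viewed, and the job is handed in when it is done.

Besides the shell and the picture viewer there is one more tool, called after "Request:" as name(argument=value, ...), one argument or row to a line, values as JSON. step_arm: Moves the arm, as the interface text tells. Its arguments: {"type":"object","properties":{"series":{"type":"array"}},"required":["series"]}

```bash
mkdir -p pics; python3 - <<'E'
from bench import sensors, imaging
import cv2,numpy as np
s=sensors.observe();print(s)
for n in("scene","top"):
    d=imaging.snapshot(n);cv2.imwrite(f"pics/{n}0.png",d["image"][:,:,::-1])
    print(n,d["vfov"],d["cx"],d["cy"]);print(np.round(d["cam_to_world"],4).tolist())
E
```

```text
{'time_s': 0.0, 'q': array([-1.34910783e+00,  2.45791650e-01,  1.55897652e+00, -5.96975507e-06,
        1.33868910e+00, -1.74128620e-01]), 'joint_velocities': array([-0.00114664, -0.0016748 ,  0.00047869, -0.00030016,  0.00082184,
       -0.00043899]), 'joint_torque': array([-1.79453314e-04, -4.15841532e+01, -3.14605272e+01,  6.84968010e-02,
        3.32516141e-02, -1.49731104e-04]), 'tcp_pos': array([ 0.25047958, -0.59920407,  0.22337982]), 'tool_rot': array([-3.07844058e+00, -6.17332892e-01,  7.87177058e-05]), 'force': array([-0.0197994 , -0.17965276, -0.11440793]), 'torque': array([ 0.00172923, -0.00165355,  0.02407363]), 'grip_width': 1.0007401602236454}
scene 53.5898716577774 258.3380853150625 187.80980396867136
[[-0.1282, 0.7356, -0.6652, 1.1112], [0.9917, 0.0906, -0.091, 0.0675], [-0.0066, -0.6714, -0.7411, 0.6852], [0.0, 0.0, 0.0, 1.0]]
top 53.81577709393597 252.9782922346661 192.0840753468552
[[0.0164, -0.9911, 0.1324, 0.5302], [-0.9998, -0.0178, -0.0097, 0.0044], [0.0119, -0.1322, -0.9912, 1.0399], [0.0, 0.0, 0.0, 1.0]]
```

View pics/scene0.png

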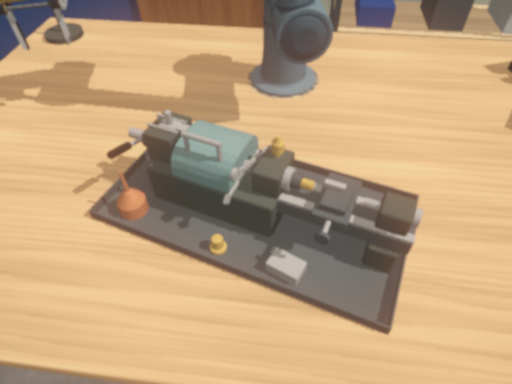

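View pics/top0.png

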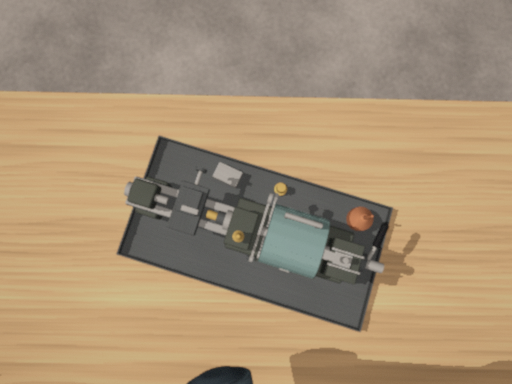

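```bash
python3 - <<'E'
import cv2
a=cv2.imread("pics/top0.png")[130:335,110:400];cv2.imwrite("pics/topz.png",cv2.resize(a,(797,564),interpolation=cv2.INTER_CUBIC))
a=cv2.imread("pics/top0.png")[190:290,220:390];cv2.imwrite("pics/topz2.png",cv2.resize(a,(800,470),interpolation=cv2.INTER_CUBIC))
a=cv2.imread("pics/scene0.png")[100:230,100:300];cv2.imwrite("pics/scz.png",cv2.resize(a,(800,520),interpolation=cv2.INTER_CUBIC))
E
```

```text
(no output)
```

View pics/topz.png

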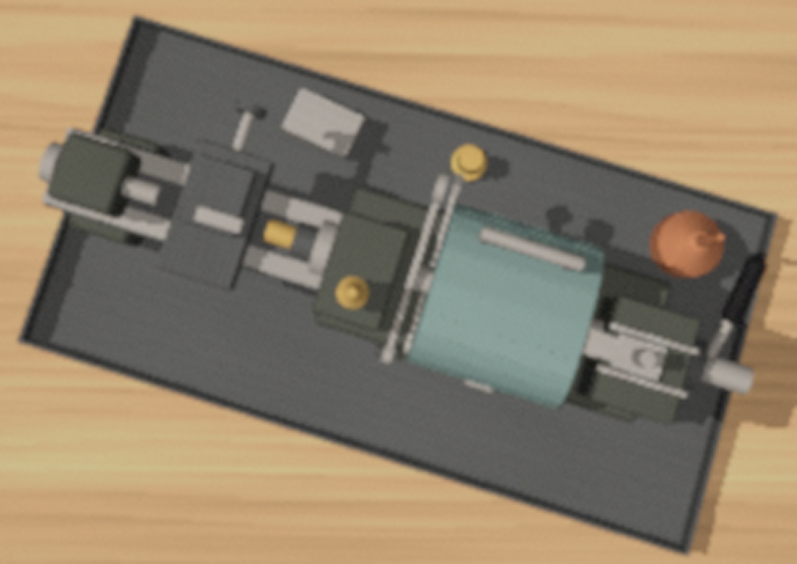

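View pics/topz2.png

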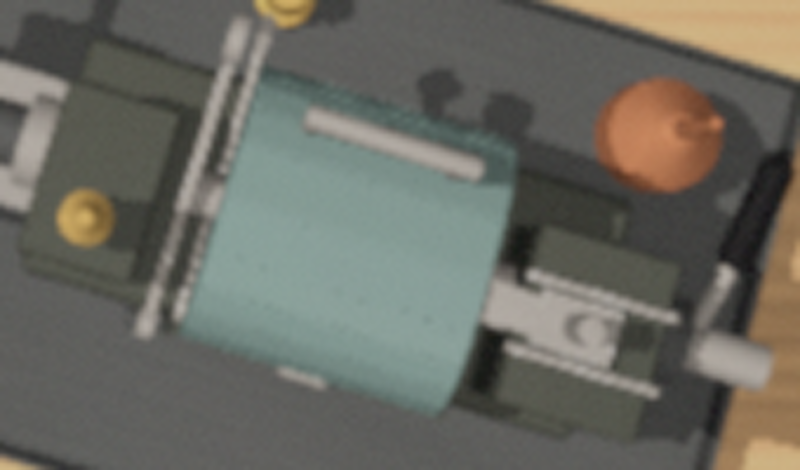

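View pics/scz.png

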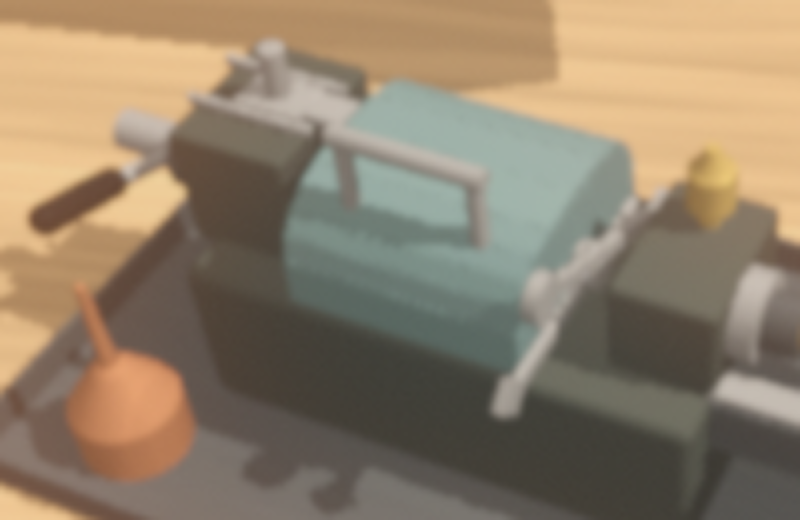

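```bash
cat > h.py <<'E'
import numpy as np,cv2
from bench import sensors,imaging
def cam(d):
    f=192/np.tan(np.radians(d["vfov"])/2);return f,d["cx"],d["cy"],np.array(d["cam_to_world"])
def ray(c,u,v):
    f,cx,cy,T=c;r=T[:3,:3]@np.array([(u-cx)/f,(v-cy)/f,1]);return T[:3,3],r/np.linalg.norm(r)
def onz(c,u,v,z):
    o,r=ray(c,u,v);return o+r*(z-o[2])/r[2]
def proj(c,p):
    f,cx,cy,T=c;q=T[:3,:3].T@(np.array(p)-T[:3,3]);return np.array([cx+f*q[0]/q[2],cy+f*q[1]/q[2]])
def fit(L,W):
    L=np.array(L)[:,:2];W=np.array(W)[:,:2];l=L-L.mean(0);w=W-W.mean(0)
    y=np.arctan2((l[:,0]*w[:,1]-l[:,1]*w[:,0]).sum(),(l*w).sum());R=np.array([[np.cos(y),-np.sin(y)],[np.sin(y),np.cos(y)]])
    t=W.mean(0)-R@L.mean(0);return y,t,W-(L@R.T+t)
E
python3 - <<'E'
from h import *
import pickle
C={n:cam(imaging.snapshot(n)) for n in("scene","top")};pickle.dump(C,open("C.pkl","wb"))
c=C["top"]
z1=lambda u,v:(110+(u+.5)/2.748-.5,130+(v+.5)/2.748-.5)
z2=lambda u,v:(220+(u+.5)/4.706-.5,190+(v+.5)/4.706-.5)
tr=[onz(c,*z1(*p),.026) for p in[(137,18),(775,215),(690,552),(22,340)]]
tl=[(.170,.425),(.170,-.245),(-.170,-.245),(-.170,.425)]
y,t,r=fit(tl,tr);print("tray",y,t,np.round(r*1e3,1).tolist())
hd=[onz(c,*z2(*p),.218) for p in[(306,118),(484,171)]]
cup=onz(c,*z2(88,216),.208);kn=onz(c,*z2(594,328),.2115)
print(hd,cup,kn)
R=np.array([[np.cos(y),-np.sin(y)],[np.sin(y),np.cos(y)]])
for n,p in(("h0",hd[0]),("h1",hd[1]),("kn",kn),("cup",cup)):print(n,R.T@(p[:2]-t))
E
```

```text
tray -0.28457179766955387 [ 0.53744183 -0.10352772] [[-4.0, -2.7], [-2.6, 5.6], [3.9, 0.8], [2.6, -3.7]]
[array([ 0.5916385 , -0.07329823,  0.218     ]), array([ 0.56858775, -0.15560796,  0.218     ])] [0.54511377 0.02677894 0.208     ] [ 0.49774601 -0.20699664  0.2115    ]
h0 [0.04353016 0.04422924]
h1 [ 0.04451464 -0.04124157]
kn [-0.00905079 -0.11045207]
cup [-0.02921975  0.12721985]
```

```bash
python3 - <<'E'
from h import *
import pickle
C=pickle.load(open("C.pkl","rb"))
z3=lambda p:((100+(p[0]+.5)/4-.5),(100+(p[1]+.5)/4-.5))
z2=lambda p:(220+(p[0]+.5)/4.706-.5,190+(p[1]+.5)/4.706-.5)
def tri(ps,pt):
    o1,r1=ray(C["scene"],*z3(ps));o2,r2=ray(C["top"],*z2(pt))
    s=np.linalg.lstsq(np.c_[r1,-r2],o2-o1,rcond=None)[0];a=o1+r1*s[0];b=o2+r2*s[1];return (a+b)/2,np.linalg.norm(a-b)
out={}
for n,ps,pt in(("h+",(484,178),(308,119)),("h-",(327,131),(482,171)),("knobtop",(271,46),(594,328)),("cup",(713,152),(88,216)),("disc",(541,297),(238,36)),("ptr",(508,402),(265,38))):
    P,g=tri(ps,pt);out[n]=P;print(n,P.round(4),"gap",round(g,4))
for yaw in(-.273,-.2846):
  R=np.array([[np.cos(yaw),-np.sin(yaw)],[np.sin(yaw),np.cos(yaw)]])
  m=(out["h+"]+out["h-"])/2;t=m[:2]-R@[.045,0]
  print(yaw,t)
  for n,P in out.items():print(n,(R.T@(P[:2]-t)).round(4),P[2].round(4))
  for nm,yy,px in(("disc",.083,(541,297)),("ptr",.0685,(508,402))):
    th=np.linspace(-.1,.8,181);d=[]
    for a in th:
      q=R@[-.07+.157*np.cos(a),yy]+t;d.append(np.linalg.norm(proj(C["scene"],[*q,.122+.157*np.sin(a)])-z3(px)))
    i=np.argmin(d);print(nm,"angle",th[i],d[i])
E
```

```text
h+ [ 0.5912 -0.0739  0.2172] gap 0.0009
h- [ 0.5685 -0.1544  0.2186] gap 0.0004
knobtop [ 0.4974 -0.2056  0.2117] gap 0.0027
cup [0.5451 0.0281 0.2044] gap 0.0024
disc [ 0.6331 -0.0422  0.1848] gap 0.0021
ptr [ 0.6406 -0.0606  0.1163] gap 0.0013
-0.273 [ 0.53650519 -0.10199779]
h+ [0.0451 0.0418] 0.2172
h- [ 0.0449 -0.0418] 0.2186
knobtop [-0.0097 -0.1103] 0.2117
cup [-0.0268  0.1275] 0.2044
disc [0.0769 0.0836] 0.1848
ptr [0.0891 0.0679] 0.1163
disc angle 0.395 0.35185209522684396
ptr angle -0.05 0.5019580690006251
-0.2846 [ 0.53664884 -0.10149595]
h+ [0.0446 0.0418] 0.2172
h- [ 0.0454 -0.0418] 0.2186
knobtop [-0.0084 -0.1109] 0.2117
cup [-0.0283  0.1267] 0.2044
disc [0.0759 0.084 ] 0.1848
ptr [0.0883 0.0685] 0.1163
disc angle 0.4 0.688930435936071
ptr angle -0.045000000000000005 0.0854719564531313
```

Request:
step_arm(
  series=[
    [[0.094,0,0,-0.02,0,0,-0.12],[0.094,0,0,-0.02,0,0,-0.12],[0.094,0,0,-0.02,0,0,-0.12],[0.094,0,0,-0.01,0,0,-0.12],[0.094,0,0,0,0,0,-0.12]],
  ],
)

```text
time_s: 0.62
tcp_pos: [0.2509, -0.601, 0.298]
tool_rot: [2.751, 1.506, -0.002]
force: [-0.2, -0.7, -0.1]
grip_width: 0.999
```

Request:
step_arm(
  series=[
    [[0.06,0,0,0,0,0,-0.12],[0.06,0,0,0,0,0,-0.12],[0.06,0,0,0,0,0,-0.059],[0.06,0,0,0,0,0,0],[0.06,0,0,0,0,0,0]],
  ],
)

```text
time_s: 1.03
tcp_pos: [0.2506, -0.5997, 0.2942]
tool_rot: [-2.507, -1.892, -0.0]
force: [-0.5, -0.7, 0.1]
grip_width: 0.68
```

```bash
cat >> h.py <<'E'
from scipy.spatial.transform import Rotation as Ro
YAW=-.276
LT=np.array([.5365,-.102]);LR=np.array([[np.cos(YAW),-np.sin(YAW)],[np.sin(YAW),np.cos(YAW)]])
def l2w(x,y,z): return np.array([*(LR@[x,y]+LT),z])
def stat(target=None):
    s=sensors.observe();R=Ro.from_rotvec(s["tool_rot"]);M=R.as_matrix();p=s["tcp_pos"]
    pl=LR.T@(p[:2]-LT)
    Rl=Ro.from_euler("z",-YAW)*R
    print("t",round(s["time_s"],2),"tcp",p.round(4),"lathe",pl.round(4),"F",s["force"].round(2),"w",round(s["grip_width"]*.094,4))
    print("toolaxes in lathe:",Rl.as_matrix().round(3).tolist(),"q",s["q"].round(2))
    if target is not None:
        print("shift tool:",(M.T@(np.array(target)-p)).round(4))
    return s
E
python3 -c "
from h import *
stat(l2w(-.01,-.112,.26))"
```

```text
t 1.03 tcp [ 0.2506 -0.5997  0.2942] lathe [-0.1395 -0.5567] F [-0.54 -0.73  0.05] w 0.0639
toolaxes in lathe: [[0.002, 1.0, -0.0], [1.0, -0.002, 0.0], [0.0, -0.0, -1.0]] q [-1.35  0.2   1.49  0.    1.46 -1.07]
shift tool: [0.4449 0.1287 0.0344]
```

Request:
step_arm(
  series=[
    [[0.06,0.03,0.009,0,0,0,0],[0.06,0.03,0.009,0,0,0,0],[0.06,0.03,0.009,0,0,0,0],[0.06,0.03,0.009,0,0,0,0],[0.06,0.03,0.009,0,0,0,0]],
  ],
)

```text
time_s: 1.45
tcp_pos: [0.3353, -0.4664, 0.2944]
tool_rot: [-2.508, -1.892, -0.0]
force: [0.6, -0.3, 0.0]
grip_width: 0.64
```

Request:
step_arm(
  series=[
    [[0.06,0.03,0.009,0,0,0,0],[0.06,0.03,0.009,0,0,0,0],[0.06,0.03,0.009,0,0,0,0],[0.06,0.03,0.009,0,0,0,0],[0.06,0.03,0.009,0,0,0,0]],
  ],
)

```text
time_s: 1.87
tcp_pos: [0.4195, -0.3342, 0.2945]
tool_rot: [2.507, 1.892, 0.0]
force: [0.4, 0.3, -0.4]
grip_width: 0.64
```

Request:
step_arm(
  series=[
    [[0.05,0.03,0.009,0,0,0,0],[0.05,0.03,0.009,0,0,0,0],[0.05,0.03,0.009,0,0,0,0],[0.05,0.03,0.009,0,0,0,0],[0.05,0.02,0.003,0,0,0,0]],
  ],
)

```text
time_s: 2.28
tcp_pos: [0.4958, -0.2093, 0.2945]
tool_rot: [-2.506, -1.895, -0.001]
force: [-0.6, 0.4, -1.0]
grip_width: 0.528
```

```bash
python3 -c "
from h import *
stat(l2w(-.01,-.111,.207))
d=imaging.snapshot('scene');cv2.imwrite('pics/s1.png',cv2.resize(d['image'][60:230,80:300,::-1],(800,618)[:2] if 0 else (770,595),interpolation=cv2.INTER_CUBIC))"
```

```text
t 2.28 tcp [ 0.4958 -0.2093  0.2945] lathe [-0.0099 -0.1144] F [-0.64  0.41 -1.04] w 0.0497
toolaxes in lathe: [[-0.0, 1.0, 0.0], [1.0, 0.0, 0.0], [0.0, 0.0, -1.0]] q [-0.61 -0.07  1.77  0.    1.45 -0.33]
shift tool: [ 0.0033 -0.0001  0.0875]
```

View pics/s1.png

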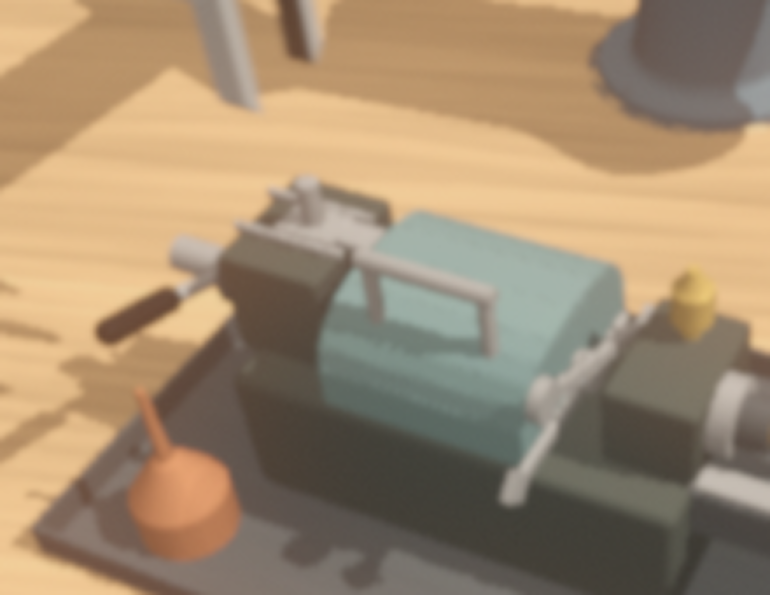

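Request:
step_arm(
  series=[
    [[0.05,0.003,0,0.015,0,0,0],[0.05,0,0,0.015,0,0,0],[0.05,0,0,0.015,0,0,0],[0.05,0,0,0.01,0,0,0],[0.05,0,0,0.005,0,0,0]],
  ],
)

```text
time_s: 2.75
tcp_pos: [0.4946, -0.2086, 0.2327]
tool_rot: [-2.505, -1.892, 0.001]
force: [0.9, 1.0, 0.3]
grip_width: 0.527
```

```bash
python3 -c "
from h import *
s=stat(l2w(-.01,-.111,.207))
C={n:cam(imaging.snapshot(n)) for n in ['scene']}
M=Ro.from_rotvec(s['tool_rot']).as_matrix()
for k in(-.026,.026):
  p=proj(C['scene'],s['tcp_pos']+M@[0,k,.019]);print((p-[80,60])*3.5)
d=imaging.snapshot('scene');cv2.imwrite('pics/s2.png',cv2.resize(d['image'][60:230,80:300,::-1],(770,595),interpolation=cv2.INTER_CUBIC))"
```

```text
t 2.75 tcp [ 0.4946 -0.2086  0.2327] lathe [-0.0113 -0.1139] F [0.89 1.03 0.26] w 0.0495
toolaxes in lathe: [[0.001, 1.0, -0.002], [1.0, -0.001, 0.001], [0.001, -0.002, -1.0]] q [-0.61 -0.03  1.84 -0.    1.33 -0.33]
shift tool: [0.0029 0.0013 0.0257]
[322.87683272 148.48716997]
[274.86018603 197.69144992]
```

View pics/s2.png

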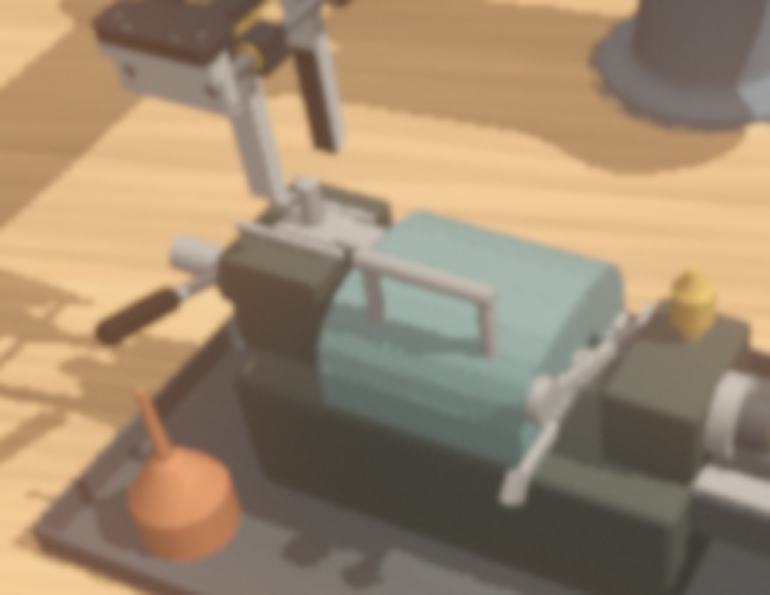

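Request:
step_arm(
  series=[
    [[0.05,0.003,0.001,0.01,0,0,0],[0.05,0,0,0.01,0,0,0],[0.05,0,0,0.005,0,0,0],[0.05,0,0,0,0,0,0],[0.05,0,0,0,0,0,0]],
  ],
)

```text
time_s: 3.27
tcp_pos: [0.4971, -0.2059, 0.209]
tool_rot: [-2.505, -1.894, 0.0]
force: [-0.3, -0.4, 0.1]
grip_width: 0.534
```

```bash
python3 -c "
from h import *
s=stat(l2w(-.01,-.111,.206))
d=imaging.snapshot('scene');cv2.imwrite('pics/s3.png',cv2.resize(d['image'][60:230,80:300,::-1],(770,595),interpolation=cv2.INTER_CUBIC))"
```

```text
t 3.27 tcp [ 0.4971 -0.2059  0.209 ] lathe [-0.0096 -0.1108] F [-0.27 -0.35  0.08] w 0.0502
toolaxes in lathe: [[0.0, 1.0, -0.001], [1.0, -0.0, 0.0], [0.0, -0.001, -1.0]] q [-0.6  -0.    1.86 -0.    1.29 -0.33]
shift tool: [-0.0002 -0.0004  0.003 ]
```

View pics/s3.png

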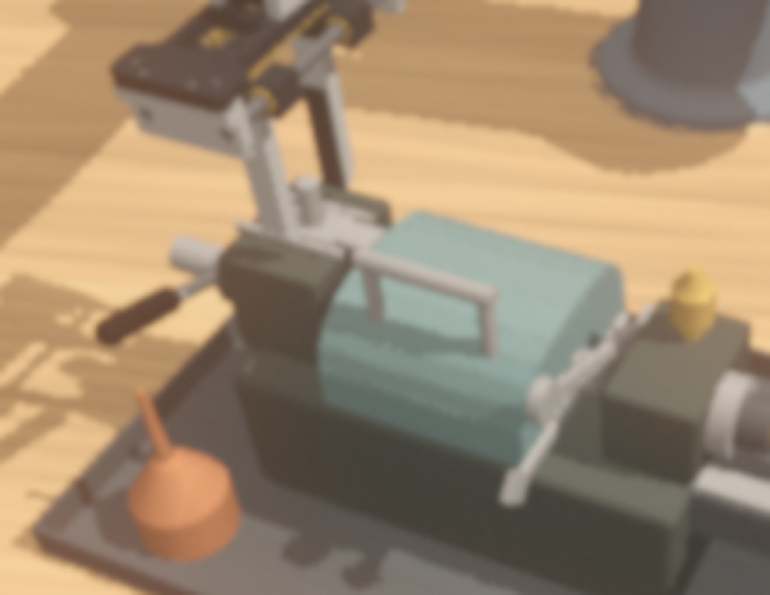

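Request:
step_arm(
  series=[
    [[0.03,0,0,0.002,0,0,0],[0.02,0,0,0,0,0,0],[0.012,0,0,0,0,0,0],[0.01,0,0,0,0,0,0],[0.01,0,0,0,0,0,0]],
  ],
)

```text
time_s: 3.73
tcp_pos: [0.4973, -0.2061, 0.2076]
tool_rot: [2.506, 1.895, 0.0]
force: [0.1, -0.2, -0.0]
grip_width: 0.213
```

Request:
step_arm(
  series=[
    [[0.01,0,0,0,0,0,0],[0.01,0,0,0,0,0,0],[0.01,0,0,0,0,0,0],[0.01,0,0,0,0,0,0],[0.01,0,0,0,0,0,0]],
  ],
)

```text
time_s: 4.15
tcp_pos: [0.4968, -0.2059, 0.2076]
tool_rot: [-2.505, -1.894, 0.001]
force: [-4.9, 0.8, 4.8]
grip_width: 0.138
```

Request:
step_arm(
  series=[
    [[0.01,-0.002,0,0,0,0,0],[0.01,-0.003,0,0,0,0,0],[0.01,-0.003,0,0,0,0,0],[0.01,-0.003,0,0,0,0,0],[0.01,-0.002,0,0,0,0,0]],
  ],
)

```text
time_s: 4.57
tcp_pos: [0.4931, -0.2185, 0.2075]
tool_rot: [-2.505, -1.894, 0.001]
force: [-4.9, 1.6, 4.0]
grip_width: 0.144
```

Request:
step_arm(
  series=[
    [[0.01,-0.0015,0,0,0,0,0],[0.01,-0.0015,0,0,0,0,0],[0.01,-0.0015,0,0,0,0,0],[0.01,-0.0015,0,0,0,0,0],[0.01,-0.0015,0,0,0,0,0]],
  ],
)

```text
time_s: 4.98
tcp_pos: [0.4917, -0.2233, 0.2076]
tool_rot: [-2.502, -1.892, -0.006]
force: [-3.2, 9.0, 5.4]
grip_width: 0.142
```

```bash
python3 -c "
from h import *
s=stat(l2w(-.01,-.138,.207))
d=imaging.snapshot('top');cv2.imwrite('pics/t4.png',cv2.resize(d['image'][190:290,220:390,::-1],(800,470),interpolation=cv2.INTER_CUBIC))"
```

```text
t 4.98 tcp [ 0.4917 -0.2233  0.2076] lathe [-0.0101 -0.1289] F [-3.16  9.03  5.39] w 0.0134
toolaxes in lathe: [[-0.0, 1.0, -0.002], [1.0, 0.0, 0.006], [0.006, -0.002, -1.0]] q [-0.64  0.01  1.85  0.01  1.29 -0.36]
shift tool: [-0.0091  0.0001  0.0005]
```

Request:
step_arm(
  series=[
    [[0.01,-0.0015,0,0,0,0,0],[0.01,-0.0015,0,0,0,0,0],[0.01,-0.0015,0,0,0,0,0],[0.01,0,0,0,0,0,0],[0.01,0,0,0,0,0,0]],
  ],
)

```text
time_s: 5.45
tcp_pos: [0.4898, -0.23, 0.2076]
tool_rot: [-2.505, -1.894, 0.002]
force: [-6.5, 1.2, 4.6]
grip_width: 0.139
```

```bash
python3 -c "
from h import *
s=stat(l2w(-.01,-.138,.207))"
```

```text
t 5.45 tcp [ 0.4898 -0.23    0.2076] lathe [-0.0101 -0.1359] F [-6.48  1.16  4.64] w 0.0131
toolaxes in lathe: [[-0.0, 1.0, -0.002], [1.0, 0.0, 0.0], [0.0, -0.002, -1.0]] q [-0.65  0.01  1.85 -0.    1.29 -0.37]
shift tool: [-0.0021  0.0001  0.0006]
```

Request:
step_arm(
  series=[
    [[0.01,-0.001,0,0,0,0,0],[0.01,-0.001,0,0,0,0,0],[0.01,-0.001,0,0,0,0,0],[0.01,0,0,0,0,0,0],[0.01,0,0,0,0,0,0]],
  ],
)

```text
time_s: 5.87
tcp_pos: [0.4896, -0.2305, 0.2075]
tool_rot: [-2.502, -1.892, -0.005]
force: [-3.8, 9.6, 6.6]
grip_width: 0.141
```

```bash
python3 -c "
from h import *
s=stat(l2w(-.01,-.138,.207))"
```

```text
t 5.87 tcp [ 0.4896 -0.2305  0.2075] lathe [-0.0101 -0.1364] F [-3.81  9.6   6.56] w 0.0132
toolaxes in lathe: [[-0.0, 1.0, -0.002], [1.0, 0.0, 0.006], [0.006, -0.002, -1.0]] q [-0.65  0.01  1.85  0.    1.29 -0.38]
shift tool: [-0.0016  0.0001  0.0005]
```

Request:
step_arm(
  series=[
    [[0.01,0.002,0,0,0,0,0],[0.05,0,0,0,0,0,0],[0.05,0,0,0,0,0,0],[0.05,0,0,0,0,0,0],[0.05,0,0,0,0,0,0]],
  ],
)

```text
time_s: 6.28
tcp_pos: [0.4904, -0.2313, 0.2074]
tool_rot: [2.505, 1.894, 0.001]
force: [-0.2, -0.2, 0.3]
grip_width: 0.39
```

Request:
step_arm(
  series=[
    [[0.05,0,0,-0.01,0,0,0],[0.05,0,0,-0.02,0,0,0],[0.05,0,0,-0.025,0,0,0],[0.06,0,0,-0.025,0,0,0],[0.06,0,0,-0.01,0,0,0]],
  ],
)

```text
time_s: 6.7
tcp_pos: [0.4915, -0.2321, 0.3022]
tool_rot: [2.501, 1.891, 0.003]
force: [0.0, -1.2, 0.7]
grip_width: 0.622
```

```bash
python3 -c "
from h import *
s=stat(l2w(.045,0,.275))
d=imaging.snapshot('scene');cv2.imwrite('pics/s5.png',cv2.resize(d['image'][60:230,80:300,::-1],(770,595),interpolation=cv2.INTER_CUBIC))"
```

```text
t 6.7 tcp [ 0.4915 -0.2321  0.3022] lathe [-0.0079 -0.1374] F [ 0.02 -1.24  0.72] w 0.0585
toolaxes in lathe: [[0.0, 1.0, 0.006], [1.0, -0.0, -0.002], [-0.002, 0.006, -1.0]] q [-0.65 -0.07  1.75  0.    1.45 -0.37]
shift tool: [0.1375 0.0527 0.0272]
```

View pics/s5.png

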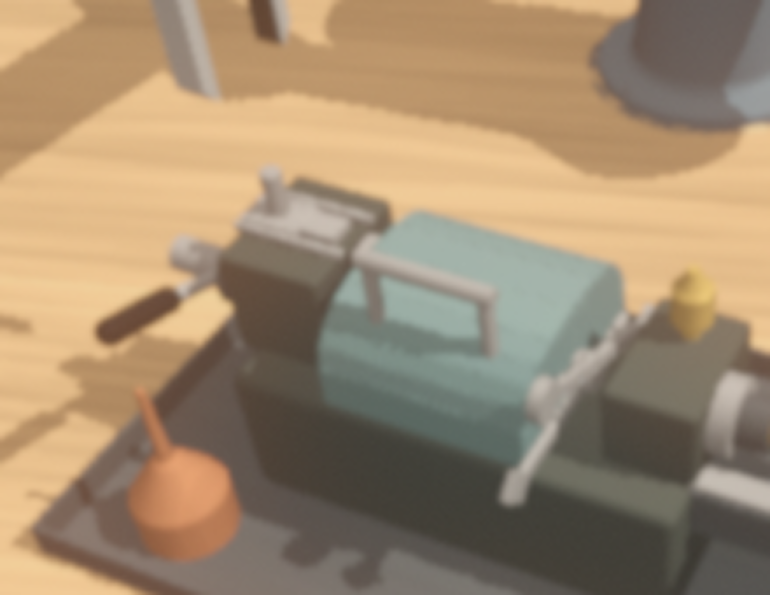

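Request:
step_arm(
  series=[
    [[0.06,0.03,0.011,0,0,0,0],[0.06,0.03,0.011,0,0,0,0],[0.06,0.03,0.011,0,0,0,0],[0.06,0.03,0.011,0,0,0,0],[0.06,0.018,0.009,0.01,0,0,0]],
  ],
)

```text
time_s: 7.17
tcp_pos: [0.5804, -0.1106, 0.2882]
tool_rot: [2.503, 1.896, 0.003]
force: [-0.8, -0.2, 0.4]
grip_width: 0.637
```

Request:
step_arm(
  series=[
    [[0.05,0,0,0.01,0,0,0],[0.05,0,0,0.01,0,0,0],[0.05,0,0,0,0,0,0],[0.05,0,0,0,0,0,0],[0.05,0,0,0,0,0,0]],
  ],
)

```text
time_s: 7.58
tcp_pos: [0.5783, -0.1137, 0.2675]
tool_rot: [2.507, 1.893, -0.0]
force: [0.3, 0.1, 0.1]
grip_width: 0.531
```

```bash
python3 -c "
from h import *
s=stat(l2w(.045,0,.218))
d=imaging.snapshot('scene');cv2.imwrite('pics/s6.png',cv2.resize(d['image'][60:230,80:300,::-1],(770,595),interpolation=cv2.INTER_CUBIC))"
```

```text
t 7.58 tcp [ 0.5783 -0.1137  0.2675] lathe [0.0434 0.0001] F [0.28 0.12 0.06] w 0.0499
toolaxes in lathe: [[0.002, 1.0, 0.0], [1.0, -0.002, -0.0], [-0.0, 0.0, -1.0]] q [-0.39  0.07  1.67 -0.    1.4  -0.11]
shift tool: [-0.0001  0.0016  0.0495]
```

View pics/s6.png

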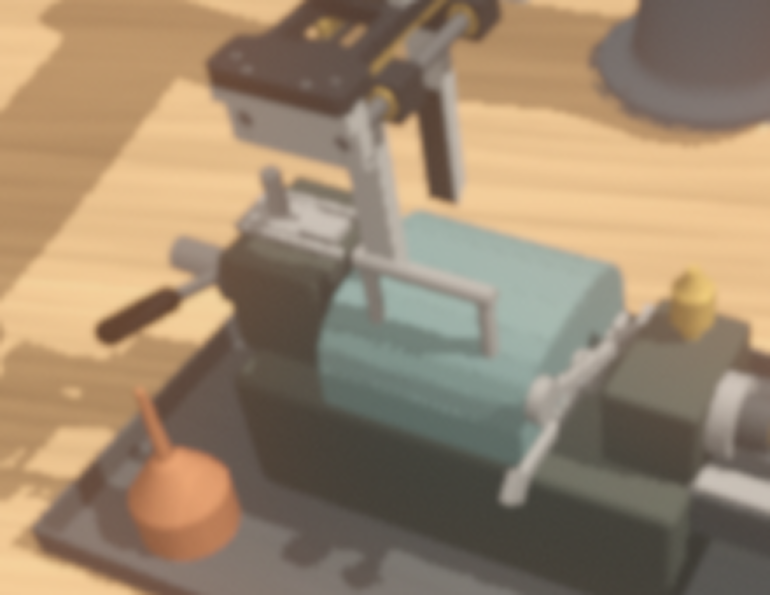

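Request:
step_arm(
  series=[
    [[0.05,0,0.0015,0.01,0,0,0],[0.05,0,0,0.01,0,0,0],[0.05,0,0,0.01,0,0,0],[0.05,0,0,0.01,0,0,0],[0.05,0,0,0.009,0,0,0]],
  ],
)

```text
time_s: 8.05
tcp_pos: [0.5796, -0.113, 0.2166]
tool_rot: [-2.505, -1.894, 0.001]
force: [0.1, -0.2, 0.4]
grip_width: 0.535
```

Request:
step_arm(
  series=[
    [[0.05,0,0,0,0,0,0],[0.04,0,0,0,0,0,0],[0.03,0,0,0,0,0,0],[0.02,0,0,0,0,0,0],[0.016,0,0,0,0,0,0]],
  ],
)

```text
time_s: 8.47
tcp_pos: [0.5806, -0.1133, 0.2192]
tool_rot: [2.505, 1.894, 0.001]
force: [1.2, -0.6, 1.0]
grip_width: 0.285
```

```bash
python3 -c "
from h import *
s=stat(l2w(.045,0,.218))
d=imaging.snapshot('scene');cv2.imwrite('pics/s7.png',cv2.resize(d['image'][60:230,80:300,::-1],(770,595),interpolation=cv2.INTER_CUBIC))"
```

```text
t 8.47 tcp [ 0.5806 -0.1133  0.2192] lathe [0.0455 0.0012] F [ 1.16 -0.62  0.98] w 0.0268
toolaxes in lathe: [[-0.0, 1.0, 0.001], [1.0, 0.0, -0.0], [-0.0, 0.001, -1.0]] q [-0.38  0.11  1.72  0.    1.31 -0.11]
shift tool: [-0.0012 -0.0005  0.0012]
```

View pics/s7.png

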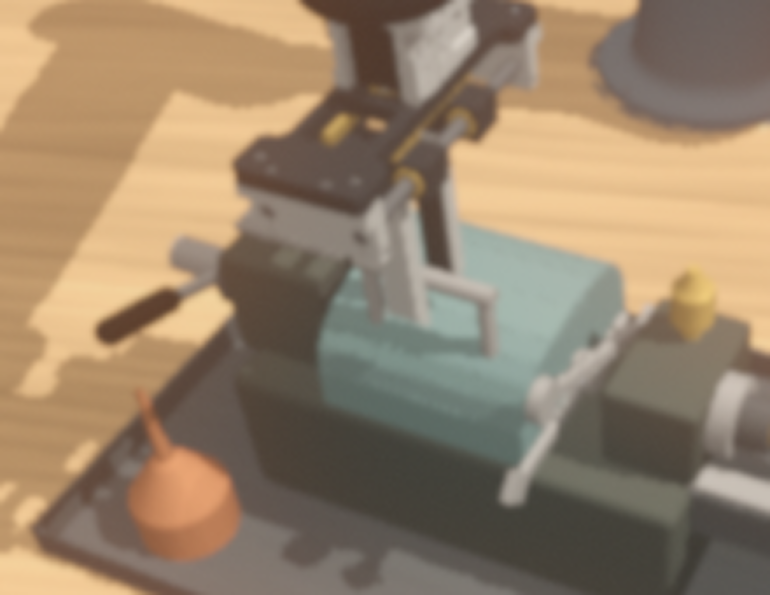

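Request:
step_arm(
  series=[
    [[0.006,0,0,0,0,0,0],[0.006,0,0,0,0,0,0],[0.006,0,0,0,0,0,0],[0.006,0,0,0,0,0,0],[0.006,0,0,0,0,0,0]],
  ],
)

```text
time_s: 8.93
tcp_pos: [0.581, -0.1134, 0.2189]
tool_rot: [2.505, 1.893, 0.002]
force: [3.9, -1.2, -0.3]
grip_width: 0.116
```

Request:
step_arm(
  series=[
    [[0.006,0,-0.001,-0.0012,-0.01,0,0],[0.006,0,-0.0019,-0.0023,-0.02,0,0],[0.006,0,-0.0019,-0.0023,-0.02,0,0],[0.006,0,-0.0019,-0.0023,-0.02,0,0],[0.006,0,0,0,0,0,0]],
  ],
)

```text
time_s: 9.35
tcp_pos: [0.5735, -0.1112, 0.2275]
tool_rot: [2.459, 1.859, 0.068]
force: [4.5, -1.2, 0.8]
grip_width: 0.118
```

```bash
cat >> h.py <<'E'
def theta():
    s=sensors.observe();p=s["tcp_pos"];pl=LR.T@(p[:2]-LT)
    a=np.arctan2(p[2]-.122,pl[0]+.07);r=np.hypot(p[2]-.122,pl[0]+.07)
    print("theta from tcp",a-np.arctan2(.096,.115),"r",r,"nominal",np.hypot(.096,.115))
E
python3 -c "
from h import *
stat();theta()"
```

```text
t 9.35 tcp [ 0.5735 -0.1112  0.2275] lathe [0.0381 0.0012] F [ 4.54 -1.23  0.83] w 0.0111
toolaxes in lathe: [[-0.0, 0.997, 0.073], [1.0, 0.0, -0.0], [-0.0, 0.073, -0.997]] q [-0.39  0.05  1.78  0.01  1.25 -0.12]
theta from tcp 0.07739851759543948 r 0.1510305345467414 nominal 0.14980320423809365
```

Request:
step_arm(
  series=[
    [[0.006,0,-0.0024,-0.0028,-0.025,0,0],[0.006,0,-0.0024,-0.0028,-0.025,0,0],[0.006,0,-0.0024,-0.0028,-0.025,0,0],[0.006,0,-0.0024,-0.0028,-0.025,0,0],[0.006,0,-0.0024,-0.0028,-0.025,0,0]],
  ],
)

```text
time_s: 9.77
tcp_pos: [0.5606, -0.1074, 0.2395]
tool_rot: [2.376, 1.797, 0.179]
force: [4.6, -0.1, 1.1]
grip_width: 0.118
```

```bash

python3 -c "
from h import *
stat();theta()
d=imaging.snapshot('scene');cv2.imwrite('pics/s8.png',cv2.resize(d['image'][60:230,80:300,::-1],(770,595),interpolation=cv2.INTER_CUBIC))"
```

```text
t 9.77 tcp [ 0.5606 -0.1074  0.2395] lathe [0.0247 0.0014] F [ 4.61 -0.07  1.08] w 0.0111
toolaxes in lathe: [[-0.0, 0.981, 0.196], [1.0, -0.0, 0.0], [0.0, 0.196, -0.981]] q [-0.4  -0.07  1.88  0.03  1.14 -0.13]
theta from tcp 0.19684048636699025 r 0.15093742654802592 nominal 0.14980320423809365
```

View pics/s8.png

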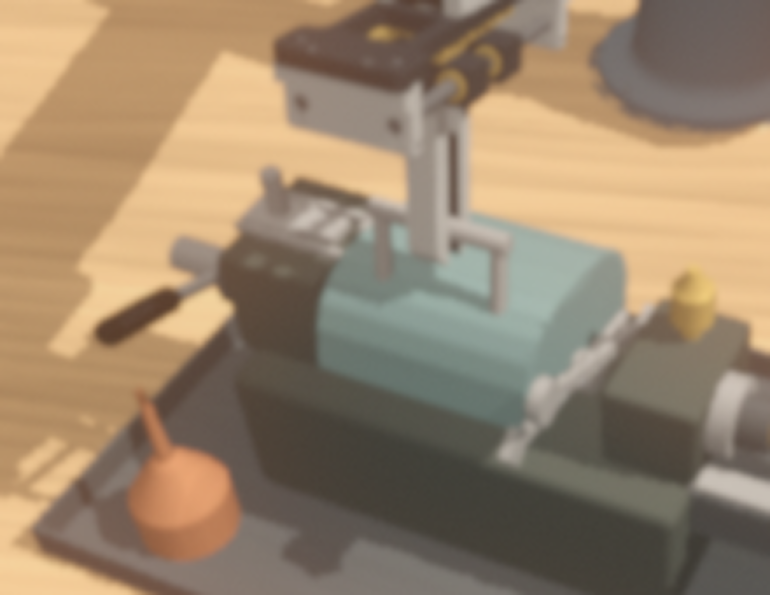

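Request:
step_arm(
  series=[
    [[0.006,0,-0.0024,-0.0028,-0.025,0,0],[0.006,0,-0.0024,-0.0028,-0.025,0,0],[0.006,0,-0.0024,-0.0028,-0.025,0,0],[0.006,0,-0.0024,-0.0028,-0.025,0,0],[0.006,0,-0.0024,-0.0028,-0.025,0,0]],
  ],
)

```text
time_s: 10.23
tcp_pos: [0.5462, -0.1032, 0.2501]
tool_rot: [2.29, 1.732, 0.282]
force: [4.9, 1.1, 2.4]
grip_width: 0.117
```

Request:
step_arm(
  series=[
    [[0.006,0,-0.0024,-0.0028,-0.025,0,0],[0.006,0,-0.0019,-0.0023,-0.02,0,0],[0.006,0,-0.001,-0.0012,-0.01,0,0],[0.006,0,0,0,0,0,0],[0.006,0,0,0,0,0,0]],
  ],
)

```text
time_s: 10.65
tcp_pos: [0.5393, -0.1012, 0.2542]
tool_rot: [2.253, 1.703, 0.325]
force: [5.5, 3.4, 2.9]
grip_width: 0.119
```

```bash

python3 -c "
from h import *
stat();theta()
d=imaging.snapshot('scene');cv2.imwrite('pics/s9.png',cv2.resize(d['image'][130:230,200:300,::-1],(600,600),interpolation=cv2.INTER_CUBIC))
d=imaging.snapshot('top');cv2.imwrite('pics/t9.png',cv2.resize(d['image'][190:290,220:390,::-1],(800,470),interpolation=cv2.INTER_CUBIC))"
```

```text
t 10.65 tcp [ 0.5393 -0.1012  0.2542] lathe [0.0025 0.0015] F [5.51 3.38 2.91] w 0.0112
toolaxes in lathe: [[-0.0, 0.93, 0.367], [1.0, -0.0, 0.001], [0.001, 0.367, -0.93]] q [-0.42 -0.25  2.03  0.06  0.99 -0.17]
theta from tcp 0.37344444089329276 r 0.15077359117624262 nominal 0.14980320423809365
```

View pics/s9.png

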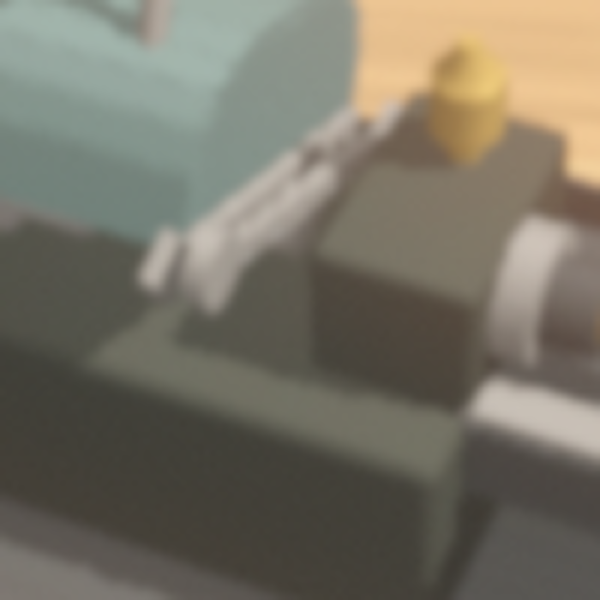

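View pics/t9.png

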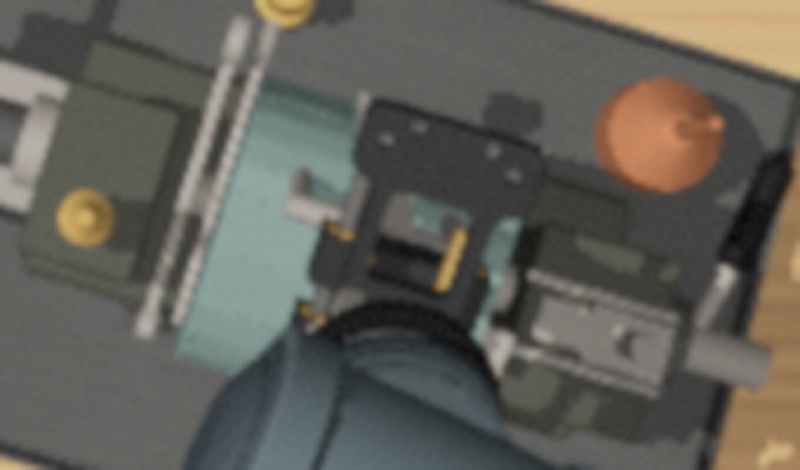

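```bash

python3 -c "
from h import *
d=imaging.snapshot('scene');c=cam(d)
im=cv2.resize(d['image'][140:200,210:270,::-1],(600,600),interpolation=cv2.INTER_CUBIC)
def P(y,a,r):
  return tuple(int(v) for v in ((proj(c,l2w(-.07+r*np.cos(a),y,.122+r*np.sin(a)))-[210,140])*10+4.5))
for a,col in((.35,(0,0,255)),(.4,(0,255,0)),(.45,(255,0,0))):
  for y in(.0685,.083):
    print(a,y,P(y,a,.157)); cv2.circle(im,P(y,a,.157),3,col,-1)
cv2.imwrite('pics/s10.png',im)"
```

```text
0.35 0.0685 (173, 356)
0.35 0.083 (244, 378)
0.4 0.0685 (178, 319)
0.4 0.083 (248, 340)
0.45 0.0685 (183, 280)
0.45 0.083 (254, 301)
```

View pics/s10.png

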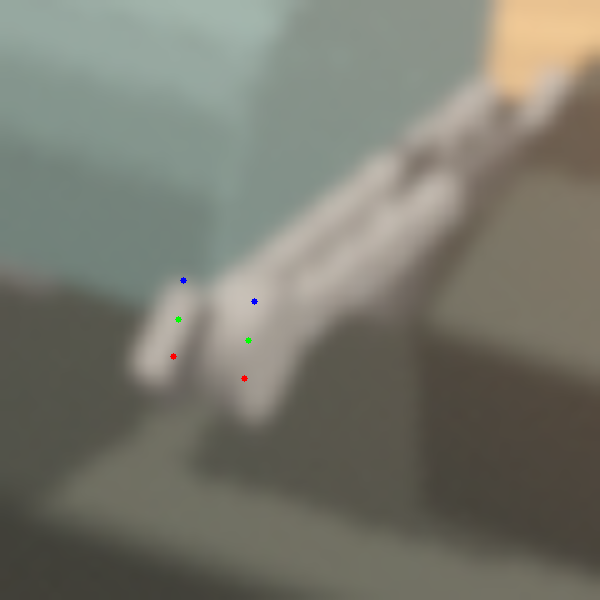

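```bash

python3 -c "
from h import *
import pickle
c=pickle.load(open('C.pkl','rb'))['scene']
o=cv2.imread('pics/scene0.png')[150:210,205:265]
ims=[]
for a in(.37,.40,.43):
  im=cv2.resize(o,(390,390),interpolation=cv2.INTER_CUBIC)
  t=np.linspace(0,6.28,40)
  pts=np.array([(proj(c,l2w(-.07+.157*np.cos(a)+.013*np.cos(b),.083,.122+.157*np.sin(a)+.013*np.sin(b)))-[205,150])*6.5+2.75 for b in t]).astype(int)
  cv2.polylines(im,[pts],True,(0,0,255),1);ims.append(im[100:390,120:380])
cv2.imwrite('pics/o.png',np.hstack(ims))"
```

```text
(no output)
```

View pics/o.png

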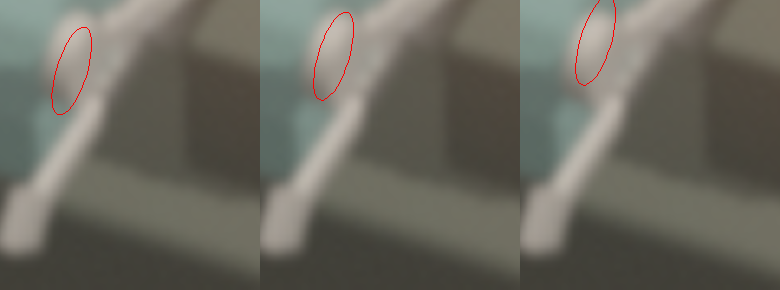

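Request:
step_arm(
  series=[
    [[0.006,0,-0.001,-0.0012,-0.01,0,0],[0.006,0,-0.001,-0.0012,-0.01,0,0],[0.006,0,0,0,0,0,0],[0.006,0,0,0,0,0,0],[0.006,0,0,0,0,0,0]],
  ],
)

```text
time_s: 11.22
tcp_pos: [0.5369, -0.1005, 0.2556]
tool_rot: [2.239, 1.693, 0.34]
force: [5.5, 2.9, 3.9]
grip_width: 0.119
```

Request:
step_arm(
  series=[
    [[0.006,0,0,0,0,0,0],[0.006,0,0,0,0,0,0],[0.006,0,0,0,0,0,0],[0.006,0,0,0,0,0,0],[0.006,0,0,0,0,0,0]],
  ],
)

```text
time_s: 11.63
tcp_pos: [0.5369, -0.1005, 0.2555]
tool_rot: [2.239, 1.693, 0.34]
force: [4.6, 2.5, 3.5]
grip_width: 0.119
```

```bash

python3 -c "
from h import *
stat();theta()
d=imaging.snapshot('scene');c=cam(d)
cv2.imwrite('pics/s11.png',cv2.resize(d['image'][60:230,80:300,::-1],(770,595),interpolation=cv2.INTER_CUBIC))
im=cv2.resize(d['image'][140:200,210:270,::-1],(600,600),interpolation=cv2.INTER_CUBIC)
for y,r in((.0685,.157),(.083,.157)):
  for a,col in((.36,(0,0,255)),(.4,(0,255,0)),(.44,(255,0,0))):
    cv2.circle(im,tuple(int(v) for v in ((proj(c,l2w(-.07+r*np.cos(a),y,.122+r*np.sin(a)))-[210,140])*10+4.5)),3,col,-1)
cv2.imwrite('pics/s12.png',im);theta()"
```

```text
t 11.63 tcp [ 0.5369 -0.1005  0.2555] lathe [-0.      0.0015] F [4.61 2.48 3.53] w 0.0112
toolaxes in lathe: [[-0.0, 0.923, 0.385], [1.0, -0.0, 0.001], [0.001, 0.385, -0.923]] q [-0.42 -0.27  2.05  0.07  0.97 -0.17]
theta from tcp 0.3924525412394174 r 0.15077329792727848 nominal 0.14980320423809365
theta from tcp 0.392431402977257 r 0.15078463772111528 nominal 0.14980320423809365
```

View pics/s11.png

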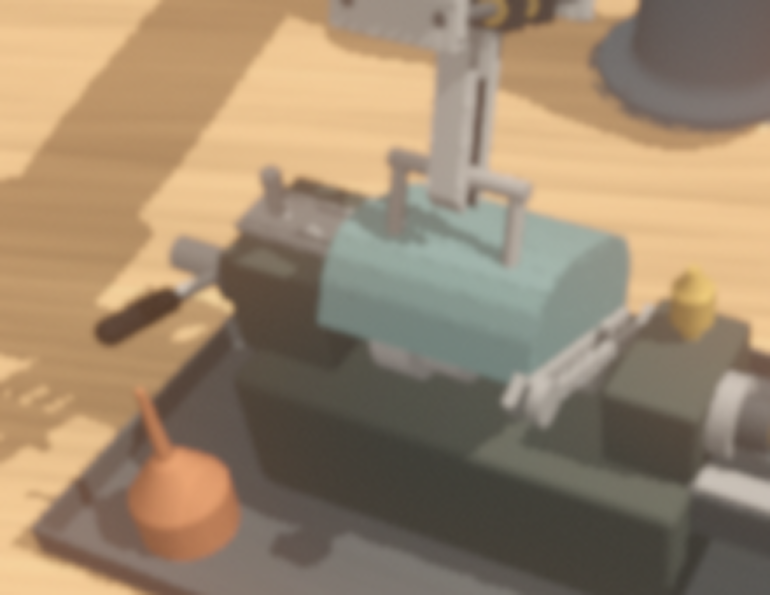

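View pics/s12.png

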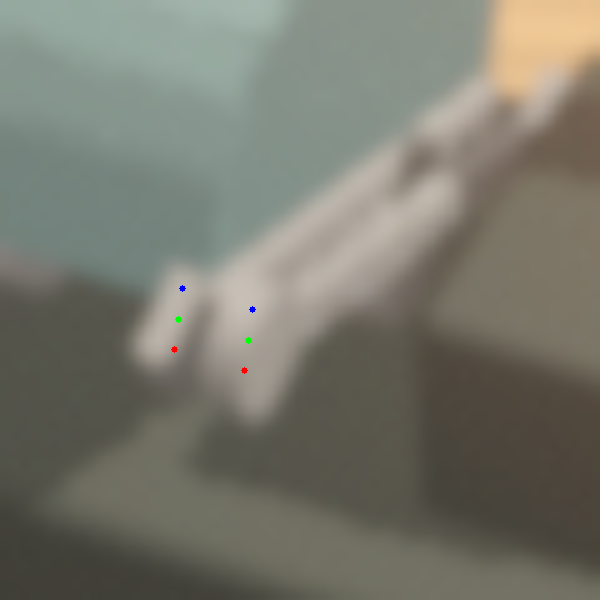

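```bash
python3 -c "
from bench import order
print(order.close_job())"
```

```text
the job is handed in; nothing more can be done
None
```

I slid the latch home, lifted the cover to the index arm, and handed the job in at about 11.7 s with the gripper still holding the handle. No verdict was reported.

- **Latch:** I gripped the knob and slid it about 25.5 mm. The force rose at the bump, dropped past it, then rose again at the stop. In the last picture the knob is still at its open position.
- **Cover angle:** I measured the index arm at about 0.395–0.40 rad in the camera views. The cover stood still at about 0.392 rad from the gripper's position, and about 0.395 rad from the pointer in the picture. The allowed difference is 0.08 rad.
- **Index arm, oil can and loose things:** The index arm and oil can look unmoved in the last pictures. I did not check the bushing and block at the end, as the last pictures were cropped; the arm stayed clear of them.
- **Disagreements:**
  - The pointer head read −0.045 rad while the cover was shut, probably because I picked its tip rather than its middle.
  - The distance from hinge to grip came out 1 mm longer than given.
  - The tray corners fitted only to about 6 mm, so I placed the lathe from the handle, with its yaw mainly from the handle too.
  - The vertical force reading stayed near +3.5 N instead of showing the cover's weight. I took that as stress in the grip, since the pictures show the cover following the arm.

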